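# Fetch the pebble chick from behind the bottle and jar

## Robot

A 6-joint arm with a two-finger parallel gripper is mounted at the origin on the work surface; the furniture and walls round the work are solid. World frame = base frame: x ahead of the robot, y to its left, z up, the work surface at z = 0. Lengths are in m, angles in rad, forces in N, time in s.
With the tool pointing down it reaches from about 0.3 to 0.775 m from the base axis. Payload 14.6 kg.
Tool frame: the origin (TCP) lies at the very end of the fingers, on their centre line; the grasp point (between the pads) lies 19 mm behind it; z points along the fingers, y is the line along which they close (so a half turn about z gives the same grasp; the last joint's range is limited). The gripper opens to 94 mm and grips with 3 to 60 N. Pads are 16 mm wide; open, the fingers measure 119 mm over their backs; the gripper's body (75 mm by 177 mm) begins 78 mm behind the grasp point.
Start: joints at [-0.067, 0.3, 1.521, -0, 1.321, -0.067], TCP at [0.55, -0, 0.205] pointing down, gripper open.
Joint ranges: [-3.03, 3.03], [-0.79, 2.21], [0.23, 2.52], [-1.04, 4.18], [0, 3.07], [-2.55, 2.55]. Speed limits (rad/s): [2.22, 2.22, 2.57, 3.14, 3.14, 3.14].

## Interface

Orientations are given as [roll, pitch, yaw] about the fixed x, y, z axes, in that order (R = Rz(yaw) Ry(pitch) Rx(roll)).
In Python, from station import ctrl, cams gives the robot as it stands. The module is installed in compiled form; this text tells all that it offers.
- The arm moves only by the tool arm_command, never from a script. Its argument "plan" is a list that holds one entry, the list of rows, each a list of 7 numbers: the shift along the tool's x, y, z in a scale on which 1.0 is 500 mm, then the turn, a rotation vector about the tool's x, y, z in parts of the range, where 1.0 means 4 rad, then the closure, from -1 (fully open) to 1 (shut). A call has 1 to 12 rows; each row is the pose to reach, as a shift and turn from the pose commanded when the call began, along the tool's axes at that moment; what a row does not reach only later rows make up. A row lasts 1/10 s, in which the tool goes at most 50 mm and 8.59 degrees, less where a joint would pass 70% of its speed; a pose out of reach is approached as far as the arm can. A call with a gripper value outside its range is refused whole. The fingers move at their own pace and stop on an object; "squeeze" is the grip in N (left out, the last holds). Time passes only in rows, so rows that repeat a pose let the fingers close. It gives the time, the measured TCP pose, the force, the opening and the grip force at its end, in the units of the state.
- ctrl.get_obs(): the state, without advancing time (a new reading comes with each control period).
- cams.camera(name): name is "scene" or "side" or "wrist"; returns (picture, depth): 400x640x3 uint8, blue, green, red; 400x640 float32, m along the optical axis (not along the pixel's ray), 0 where there is no reading.
- cams.camera_info(name): a dict with "fx", "fy", "cx", "cy" (pixels), "world_to_cam" (4x4, takes a point from world to camera coordinates). Camera axes: x right, y down, z forward; pixel columns grow to the right and rows downward; lengths in m; the calibration is good to about 2 mm. A picture is of the moment at which its call begins: read the wrist's pose just before it. camera_info takes no time and is no camera call; for the wrist camera it gives the pose at the moment of the call.
- ctrl.hand_in(): hands the job in; it is judged then, once.
The state is a dict: "time_s": time; "qpos": joint angles; "joint_vel": joint speeds; "tau": joint torques, N m; "ee_pos": TCP position; "eef_rot": TCP orientation; "force": force on the tool from outside, world axes, zero at the start; "moment": the same for the moment, N m; "grip_width": finger opening in m; "grip_force": force on a finger pad.
Only numpy, scipy, OpenCV 4.12 (cv2) and the standard library are available. Lean on these libraries where they do the work, as an engineer would, in place of code of your own. Each camera call takes 0.05 s, during which the arm holds its last target. There are 200 camera calls.

## Task

The pebble chick sits in the paint caddy behind the paint bottle and the jar. First stand both the bottle and the jar in the side tray, leaving the chick where it is; then set the chick on the middle of the round coaster; and only then put the bottle and the jar back, each centred on the cork pad of the caddy on which it stood before. Keep the bottle and jar upright and do not disturb the cactus pot.

Things in the scene. Friction and masses are not known exactly. Their poses are not given: they have to be found in the camera images.
- caddy: Paint caddy: fixed pale wooden tray, 170 x 170 mm, base 6 mm thick, lips 16 mm high at the sides and 12 mm at the front, back board 40 mm. Origin: centre of underside; x from the front to the back board, y to its left. Two cork pads, 66 mm across, flush in the base at x = -35, y = +40 and -40 mm; bottle and jar start centred on them, which on which varies; the chick sits between and behind.
- side_tray: Side tray, a fixed empty tray of darker wood, 130 (x) x 170 (y) mm outside, with 5 mm thick walls 14 mm high and a floor 5 mm thick. Origin: centre of its underside; x away from the robot, y to its left.
- coaster: Round cork coaster, fixed, 80 mm diameter, 6 mm thick. Origin: centre of its underside.
- paint_bottle: Paint bottle, slim, round, standing: white body 43 mm in diameter up to 84 mm, then a narrower black cap (30 mm) up to 109 mm. Loose, about 85 g. Origin: centre of its underside, z up.
- jar: Squat round white jar with a wooden lid, standing: body 58 mm in diameter with straight walls up to 61 mm, a rounded shoulder, and a lid 52 mm across from 79 to 95 mm. Loose, about 180 g. Origin: centre of its underside, z up.
- chick: Pebble chick: a smooth oval blue pebble with two eyes and a beak, lying flat, 36 mm (x, short side) x 44 mm (y) x 20 mm high. Loose, about 42 g; grasp across the short side. Origin: centre of its underside, z up.
- cactus: Bystander: white ceramic pot with cacti, 80 mm diameter, 144 mm high, standing loose between and behind the others. Origin: centre of its underside.

How it is judged:
On the way, in this order (a step that is already met when the one before it is completed fails the run):
1. bottle and jar both stand upright and released in the side tray, the chick still in its place in the caddy (x of paint_bottle in the frame of side_tray between -0.05 and 0.05 m and y of paint_bottle in the frame of side_tray between -0.07 and 0.07 m and z of each of paint_bottle, jar in the frame of side_tray below 0.012 m and angle between each of paint_bottle, jar's own z axis and vertical below 0.12 rad and contact force between each of paint_bottle, jar and the fingers below 0.2 N and x of jar in the frame of side_tray between -0.05 and 0.05 m and y of jar in the frame of side_tray between -0.07 and 0.07 m and distance of chick from where it was at the start of the episode below 0.03 m), for 0.2 s.
2. the chick lies released on the middle of the coaster while bottle and jar stand in the side tray (x of paint_bottle in the frame of side_tray between -0.05 and 0.05 m and y of paint_bottle in the frame of side_tray between -0.07 and 0.07 m and z of each of paint_bottle, jar in the frame of side_tray below 0.012 m and angle between each of paint_bottle, jar's own z axis and vertical below 0.12 rad and contact force between each of paint_bottle, jar, chick and the fingers below 0.2 N and x of jar in the frame of side_tray between -0.05 and 0.05 m and y of jar in the frame of side_tray between -0.07 and 0.07 m and horizontal distance between chick and coaster below 0.018 m and z of chick in the frame of coaster between 0.002 and 0.012 m and angle between chick's own z axis and vertical below 0.3 rad), for 0.2 s.
At the end, for the whole second after the job is handed in: Bottle and jar stand upright (within 0.08 rad), released and at rest, each within 14 mm of where it stood at the start; the chick lies released and at rest on the coaster, its centre within 18 mm of the coaster's centre (distance of each of paint_bottle, jar from where it was at the start of the episode below 0.014 m and angle between each of paint_bottle, jar's own z axis and vertical below 0.08 rad and linear speed of each of paint_bottle, jar, chick below 0.02 m/s and contact force between each of paint_bottle, jar, chick and the fingers below 0.2 N and horizontal distance between chick and coaster below 0.018 m and z of chick in the frame of coaster between 0.002 and 0.012 m and angle between chick's own z axis and vertical below 0.3 rad); the robot touches nothing.
It fails at once if the cactus pot is pushed more than 20 mm or tipped (distance of cactus from where it was at the start of the episode above 0.02 m or angle between cactus's own z axis and vertical above 0.3 rad).
It fails at once if the bottle or the jar is tipped by more than 0.5 rad (angle between any of paint_bottle, jar's own z axis and vertical above 0.5 rad).
It also fails if it takes over 115 s, if anything falls off the work surface, if the arm or the gripper's body presses on something with over 40 N, if the wrist force passes 120 N, or if a joint passes its speed limit or range.

## Working session

There is one attempt and no reset: what is moved stays moved. The work goes in short steps, Python scripts to look and compute and a tool call to move; the robot and the scene stay as the last step left them, time stands still between calls to the robot, and variables do not carry over. Pictures are saved under pics/ and viewed, at most 14 in all, crops included, and the job is handed in when it is done.

Besides the shell and the picture viewer there is one more tool, called by a JSON object that holds its "method" and its "body", one argument or row to a line. arm_command: Moves the arm, as the interface text tells. Its arguments: {"type":"object","properties":{"plan":{"type":"array"},"squeeze":{"type":"number"}},"required":["plan"]}

```bash
mkdir -p pics
cat > h.py <<'E'
import numpy as np, cv2
from station import ctrl, cams
def world(name,d,info=None):
    i=info or cams.camera_info(name); h,w=d.shape
    u,v=np.meshgrid(np.arange(w),np.arange(h))
    P=np.stack([(u-i['cx'])/i['fx']*d,(v-i['cy'])/i['fy']*d,d,np.ones_like(d)],-1)
    return (P@np.linalg.inv(np.array(i['world_to_cam'])).T)[...,:3]
E
python3 - <<'E'
from h import *
np.set_printoptions(precision=3,suppress=True)
o=ctrl.get_obs();print(o)
for n in("scene","side"):
    im,d=cams.camera(n);cv2.imwrite(f"pics/{n}0.png",im);np.savez(f"{n}0.npz",im=im,d=d,P=world(n,d))
    print(n,np.linalg.inv(cams.camera_info(n)['world_to_cam']))
E
```

```text
{'time_s': 0.0, 'qpos': array([-0.067,  0.3  ,  1.522, -0.   ,  1.321, -0.067]), 'joint_vel': array([-0.001, -0.002,  0.002, -0.002,  0.001, -0.002]), 'tau': array([ -0.002, -53.181, -35.274,   0.071,   0.024,  -0.   ]), 'ee_pos': array([ 0.55 , -0.   ,  0.205]), 'eef_rot': array([-3.14 , -0.   ,  1.571]), 'force': array([0.815, 0.042, 0.904]), 'moment': array([-0.03 ,  0.046, -0.028]), 'grip_force': 0.0, 'grip_width': 0.09423761321009856}
scene [[ 0.67  -0.461  0.581  0.035]
 [-0.742 -0.432  0.513 -0.441]
 [ 0.014 -0.775 -0.632  0.586]
 [ 0.     0.     0.     1.   ]]
side [[ 0.891  0.31  -0.332  0.835]
 [ 0.454 -0.606  0.653 -0.569]
 [ 0.001 -0.733 -0.681  0.637]
 [ 0.     0.     0.     1.   ]]
```

View pics/scene0.png

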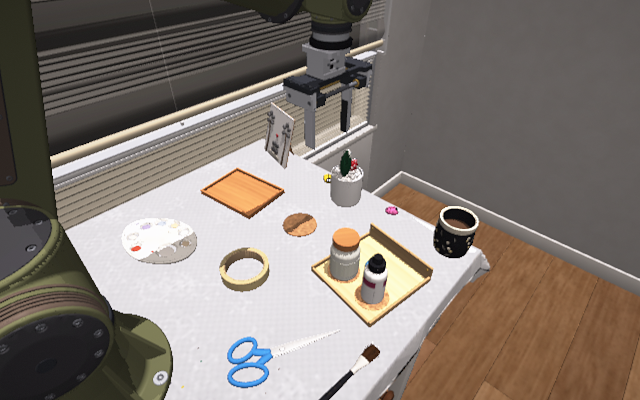

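View pics/side0.png

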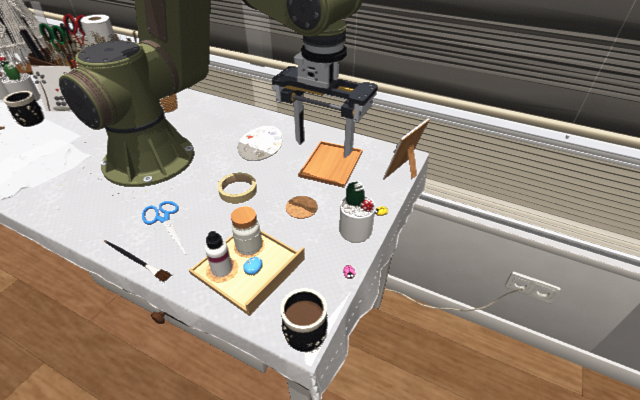

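The scene view shows the bottle at (375,280), jar (345,255), coaster (299,224), side tray (243,192) and cactus (346,185). The side view shows the chick at (252,266), behind the two in the caddy. Next I measure these from the depth.

```bash
cat > m.py <<'E'
from h import *
from scipy.optimize import least_squares
np.set_printoptions(precision=4,suppress=True)
def circ(Q,r):
    f=least_squares(lambda c:np.hypot(*(Q-c).T)-r,Q.mean(0)+0.0,loss='soft_l1',f_scale=.002);return f.x
S={n:np.load(n+"0.npz") for n in("scene","side")}
def box(n,u0,u1,v0,v1): 
    s=S[n];return s['P'][v0:v1,u0:u1].reshape(-1,3),s['im'][v0:v1,u0:u1].reshape(-1,3).astype(int)
def rng(t,P): print(t,len(P),P.min(0),np.median(P,0),P.max(0))
# body wall circle fits + top centres
for n,jb,bb in(("scene",(325,365,225,285),(360,390,252,308)),("side",(228,264,205,255),(203,234,230,278))):
    P,_=box(n,*jb)
    for a,b,r in((.015,.062,.029),(.088,.098,.026)):
        Q=P[(P[:,2]>a)&(P[:,2]<b)][:,:2]; c0=np.median(Q,0);Q=Q[np.hypot(*(Q-c0).T)<.05]; print(n,'jar',a,len(Q),circ(Q,r))
    T=P[P[:,2]>.0985];rng('jar top',T); print(T.mean(0))
    P,_=box(n,*bb)
    for a,b,r in((.03,.085,.0215),(.095,.112,.015)):
        Q=P[(P[:,2]>a)&(P[:,2]<b)][:,:2]; c0=np.median(Q,0);Q=Q[np.hypot(*(Q-c0).T)<.05]; print(n,'bot',a,len(Q),circ(Q,r))
# chick (blue)
P,I=box("side",240,266,254,278); k=(I[:,0]>I[:,2]+50)&(P[:,2]>.004); rng('chick',P[k]); print(P[k].mean(0))
xy=(P[k][:,:2]*1e3).astype(np.float32); print('rect',cv2.minAreaRect(xy))
# coaster
for n,b in(("scene",(278,322,208,242)),("side",(282,322,192,222))):
    P,I=box(n,*b); k=(P[:,2]>.003)&(I[:,2]>I[:,0]+30); rng(n+' coaster',P[k]); print(P[k].mean(0))
    e=cv2.fitEllipse(cv2.convexHull((P[k][:,:2]*1e3).astype(np.float32)));print(e)
# trays
for n,b in(("scene",(195,290,165,220)),("side",(298,365,138,190))):
    P,I=box(n,*b); k=(P[:,2]>.009)&(P[:,2]<.02)&(I[:,2]>I[:,0]+30); rng(n+' tray',P[k]); print(cv2.minAreaRect((P[k][:,:2]*1e3).astype(np.float32)))
for n,b in(("scene",(310,436,220,325)),("side",(188,306,228,312))):
    P,I=box(n,*b); k=(P[:,2]>.004)&(P[:,2]<.05)&(I[:,2]>I[:,0]+30)&(I[:,1]>I[:,0]+15);rng(n+' caddy',P[k]); print(cv2.minAreaRect((P[k][:,:2]*1e3).astype(np.float32)))
    k=k&(P[:,2]>.034);print('back',cv2.minAreaRect((P[k][:,:2]*1e3).astype(np.float32)))
for n,b in(("scene",(328,366,150,206)),("side",(338,376,180,242))):
    P,_=box(n,*b); Q=P[(P[:,2]>.02)&(P[:,2]<.07)][:,:2];Q=Q[np.hypot(*(Q-np.median(Q,0)).T)<.06];print('cactus',circ(Q,.04))
E
python3 m.py
cat > v.py <<'E'
import sys,cv2
n,u0,u1,v0,v1,o=sys.argv[1:];im=cv2.imread(n)[int(v0):int(v1),int(u0):int(u1)]
f=min(800/im.shape[1],600/im.shape[0]);cv2.imwrite(o,cv2.resize(im,None,fx=f,fy=f,interpolation=2))
E
python3 v.py pics/side0.png 180 310 200 310 pics/c1.png
```

```text
scene jar 0.015 485 [ 0.4426 -0.1429]
scene jar 0.088 108 [ 0.4433 -0.1422]
jar top 429 [ 0.0352 -0.4412  0.0985] [ 0.4407 -0.1446  0.1007] [ 0.4682 -0.1184  0.5855]
[ 0.431  -0.1515  0.1131]
scene bot 0.03 578 [ 0.431  -0.2215]
scene bot 0.095 175 [ 0.4343 -0.22  ]
side jar 0.015 427 [ 0.4411 -0.1449]
side jar 0.088 93 [ 0.4405 -0.144 ]
jar top 372 [ 0.4165 -0.569   0.0985] [ 0.4427 -0.1465  0.1014] [ 0.8346 -0.1198  0.6372]
[ 0.4468 -0.1507  0.1071]
side bot 0.03 493 [ 0.4288 -0.2234]
side bot 0.095 149 [ 0.4272 -0.2213]
chick 234 [ 0.4684 -0.569   0.013 ] [ 0.4893 -0.1976  0.0229] [ 0.8346 -0.1742  0.6372]
[ 0.4913 -0.1996  0.0276]
rect ((647.8555297851562, -381.64208984375), (37.735321044921875, 527.6278686523438), 40.81450653076172)
scene coaster 608 [ 0.4414 -0.0187  0.003 ] [0.4788 0.0174 0.0056] [0.5182 0.0572 0.0085]
[0.4791 0.0179 0.0056]
((480.9150085449219, 19.502357482910156), (76.87176513671875, 77.5886459350586), 117.61749267578125)
side coaster 580 [ 0.4425 -0.569   0.0031] [0.4818 0.016  0.0063] [0.8346 0.0576 0.6372]
[0.482  0.0155 0.0074]
((680.5211791992188, -266.
[... 400 characters left out ...]
28, 173.98529052734375), 6.670855522155762)
scene caddy 4551 [ 0.3735 -0.2848  0.004 ] [ 0.4923 -0.2105  0.0066] [0.6194 0.0093 0.0471]
((460.59686279296875, -164.92160034179688), (233.8672637939453, 283.07574462890625), 23.66071319580078)
back ((523.0087280273438, -218.27191162109375), (177.88731384277344, 130.41360473632812), 30.19708824157715)
side caddy 4001 [ 0.3735 -0.2875  0.004 ] [ 0.497  -0.2132  0.0074] [ 0.566  -0.1006  0.0491]
((469.8091125488281, -190.35887145996094), (171.3892364501953, 172.2421112060547), 81.30485534667969)
back ((488.96185302734375, -193.52023315429688), (169.05120849609375, 133.36907958984375), 81.27452850341797)
cactus [0.6328 0.0085]
cactus [0.6287 0.007 ]
```

View pics/c1.png

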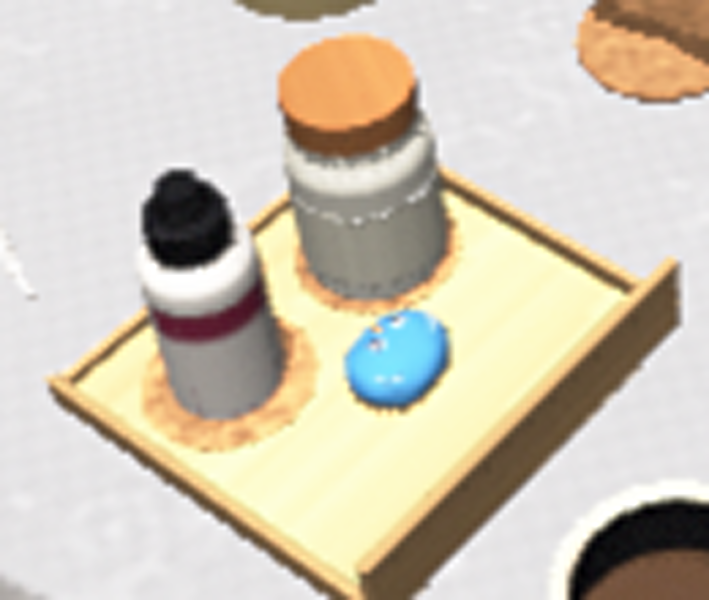

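The crop shows the bottle (215,310) and jar (365,190) each on its cork pad, with the chick at (397,357) behind and between them. Fits: bottle (0.430,-0.223), jar (0.4417,-0.1445), caddy yaw about -8.7°. First I move above the bottle.

Careful with the scale: shifts go in shares of 500 mm and turns go in shares of 4 rad. That gives: -223 mm / 500 = -0.446, -205 mm / 500 = -0.41.

{"method": "arm_command", "body": {
  "plan": [
    [[-0.09, -0.048, 0, 0, 0, 0, -1], [-0.18, -0.096, 0, 0, 0, 0, -1], [-0.27, -0.144, 0, 0, 0, 0, -1], [-0.36, -0.192, 0, 0, 0, 0, -1], [-0.41, -0.22, 0, 0, 0, 0, -1], [-0.446, -0.24, 0, 0, 0, 0, -1], [-0.446, -0.24, 0, 0, 0, 0, -1], [-0.446, -0.24, 0, 0, 0, 0, -1]]
  ],
  "squeeze": 20
}}

```text
time_s: 0.9
ee_pos: [0.43, -0.2228, 0.2053]
eef_rot: [-3.141, -0.0, 1.57]
force: [-0.1, 0.0, -0.2]
grip_width: 0.094
grip_force: 0.0
```

Run:
```python
from h import *
np.set_printoptions(precision=4,suppress=True)
o=ctrl.get_obs();print(o['ee_pos'],o['eef_rot'])
i=cams.camera_info("wrist");im,d=cams.camera("wrist");cv2.imwrite("pics/w1.png",im);np.savez("w1.npz",im=im,d=d,P=world("wrist",d,i))
s=np.load("side0.npz");P=s['P'][254:278,240:266].reshape(-1,3);I=s['im'][254:278,240:266].reshape(-1,3).astype(int)
k=(I[:,0]>I[:,2]+50)&(P[:,2]>.004)&(P[:,2]<.04);Q=P[k];print(Q.min(0),Q.max(0),Q.mean(0),cv2.minAreaRect((Q[:,:2]*1e3).astype(np.float32)))
print('mug',s['P'][296,303],s['P'][340,303]); c=np.load("scene0.npz")['P']
for u,v in((60,160),(200,105),(280,140),(275,165)):print(c[v,u])
```

```text
[ 0.43   -0.2228  0.2053] [-3.1414 -0.0003  1.57  ]
[ 0.4684 -0.2131  0.013 ] [ 0.502  -0.1742  0.0275] [ 0.4884 -0.1964  0.0223] ((485.4657287597656, -193.5579833984375), (38.686378479003906, 33.203773498535156), 87.19532775878906)
mug [ 0.633  -0.2427  0.0723] [ 0.6675 -0.3061  0.0543]
[0.1624 0.384  0.1657]
[0.499  0.3885 0.1732]
[0.644  0.2549 0.0646]
[ 0.6135  0.2482 -0.0005]
```

View pics/w1.png

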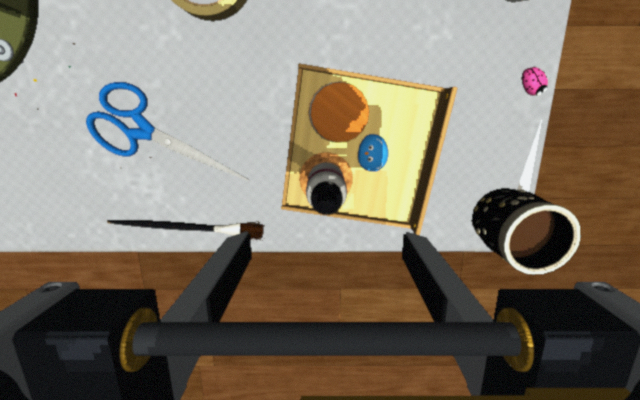

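The wrist view shows the bottle cap at (327,196), the jar lid at (338,112) and the chick at (373,152), its short side nearly along world x. I go down and grasp the bottle.

In the tool's units: 163 mm / 500 = 0.326, 155 mm / 500 = 0.31.

{"method": "arm_command", "body": {
  "plan": [
    [[0, 0, 0.08, 0, 0, 0, -1], [0, 0, 0.16, 0, 0, 0, -1], [0, 0, 0.23, 0, 0, 0, -1], [0, 0, 0.28, 0, 0, 0, -1], [0, 0, 0.31, 0, 0, 0, -1], [0, 0, 0.326, 0, 0, 0, -1], [0, 0, 0.326, 0, 0, 0, 1], [0, 0, 0.326, 0, 0, 0, 1], [0, 0, 0.326, 0, 0, 0, 1], [0, 0, 0.326, 0, 0, 0, 1], [0, 0, 0.326, 0, 0, 0, 1], [0, 0, 0.326, 0, 0, 0, 1]]
  ],
  "squeeze": 20
}}

```text
time_s: 2.15
ee_pos: [0.4301, -0.2231, 0.0427]
eef_rot: [3.141, 0.0, 1.571]
force: [0.4, -0.1, -0.3]
grip_width: 0.0493
grip_force: 0.0
```

In the tool's units: -140 mm / 500 = -0.28, -120 mm / 500 = -0.24.

{"method": "arm_command", "body": {
  "plan": [
    [[0, 0, 0, 0, 0, 0, 1], [0, 0, 0, 0, 0, 0, 1], [0, 0, 0, 0, 0, 0, 1], [0, 0, 0, 0, 0, 0, 1], [0, 0, -0.02, 0, 0, 0, 1], [0, 0, -0.06, 0, 0, 0, 1], [0, 0, -0.12, 0, 0, 0, 1], [0, 0, -0.18, 0, 0, 0, 1], [0, 0, -0.24, 0, 0, 0, 1], [0, 0, -0.28, 0, 0, 0, 1], [0, 0, -0.28, 0, 0, 0, 1]]
  ]
}}

```text
time_s: 3.25
ee_pos: [0.4308, -0.2235, 0.1854]
eef_rot: [3.137, 0.003, 1.571]
force: [-0.5, -0.8, -1.7]
grip_width: 0.0418
grip_force: 19.9
```

In the tool's units: 473 mm / 500 = 0.946, 450 mm / 500 = 0.9.

{"method": "arm_command", "body": {
  "plan": [
    [[0.03, 0.002, 0, 0, 0, 0, 1], [0.1, 0.008, 0, 0, 0, 0, 1], [0.19, 0.014, 0, 0, 0, 0, 1], [0.28, 0.02, 0, 0, 0, 0, 1], [0.37, 0.026, 0, 0, 0, 0, 1], [0.46, 0.034, 0, 0, 0, 0, 1], [0.55, 0.04, 0, 0, 0, 0, 1], [0.64, 0.046, 0, 0, 0, 0, 1], [0.73, 0.054, 0, 0, 0, 0, 1], [0.82, 0.06, 0, 0, 0, 0, 1], [0.9, 0.066, 0, 0, 0, 0, 1], [0.946, 0.068, 0, 0, 0, 0, 1]]
  ]
}}

```text
time_s: 4.45
ee_pos: [0.4624, 0.253, 0.1808]
eef_rot: [-3.139, 0.001, 1.573]
force: [-0.0, -0.9, -1.4]
grip_width: 0.0422
grip_force: 19.9
```

In the tool's units: 134 mm / 500 = 0.268, 125 mm / 500 = 0.25.

{"method": "arm_command", "body": {
  "plan": [
    [[0, 0, 0, 0, 0, 0, 1], [0, 0, 0, 0, 0, 0, 1], [0, 0, 0.06, 0, 0, 0, 1], [0, 0, 0.13, 0, 0, 0, 1], [0, 0, 0.2, 0, 0, 0, 1], [0, 0, 0.25, 0, 0, 0, 1], [0, 0, 0.268, 0, 0, 0, 1], [0, 0, 0.268, 0, 0, 0, 1], [0, 0, 0.268, 0, 0, 0, 1]]
  ]
}}

```text
time_s: 5.35
ee_pos: [0.4645, 0.2499, 0.0496]
eef_rot: [3.14, -0.001, 1.57]
force: [-0.1, 0.6, 0.2]
grip_width: 0.0417
grip_force: 19.9
```

```bash
python3 - <<'E'
from h import *
im,d=cams.camera("scene");cv2.imwrite("pics/s2.png",im[120:240,140:300]);P=world("scene",d)
import numpy as np
Q=P[150:230,190:300].reshape(-1,3)
print(ctrl.get_obs()['ee_pos'])
E
python3 v.py pics/s2.png 0 160 0 120 pics/s2b.png
```

```text
[0.46467446 0.2500546  0.04984819]
```

View pics/s2b.png

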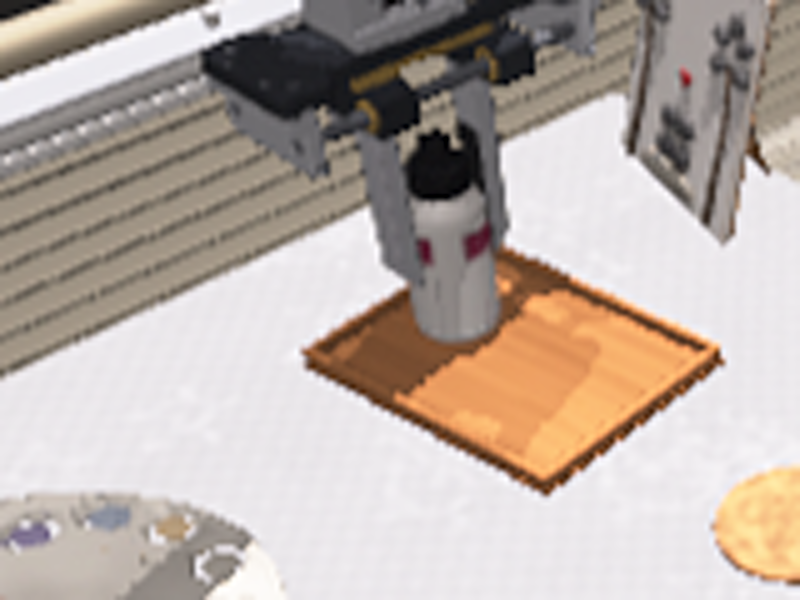

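The crop shows the bottle held upright over the rear half of the tray at (455,300), still about 8 mm above its floor.

In the tool's units: 8 mm / 500 = 0.016, 6 mm / 500 = 0.012.

{"method": "arm_command", "body": {
  "plan": [
    [[0, 0, 0.006, 0, 0, 0, 1], [0, 0, 0.012, 0, 0, 0, 1], [0, 0, 0.016, 0, 0, 0, 1], [0, 0, 0.016, 0, 0, 0, 1], [0, 0, 0.016, 0, 0, 0, 1]]
  ]
}}

```text
time_s: 5.9
ee_pos: [0.4638, 0.2502, 0.0411]
eef_rot: [-3.141, -0.0, 1.571]
force: [-5.5, -0.6, 8.8]
grip_width: 0.0417
grip_force: 20.0
```

In the tool's units: -160 mm / 500 = -0.32, -120 mm / 500 = -0.24.

{"method": "arm_command", "body": {
  "plan": [
    [[0, 0, 0, 0, 0, 0, -1], [0, 0, 0, 0, 0, 0, -1], [0, 0, 0, 0, 0, 0, -1], [0, 0, 0, 0, 0, 0, -1], [0, 0, 0, 0, 0, 0, -1], [0, 0, 0, 0, 0, 0, -1], [0, 0, -0.06, 0, 0, 0, -1], [0, 0, -0.15, 0, 0, 0, -1], [0, 0, -0.24, 0, 0, 0, -1], [0, 0, -0.32, 0, 0, 0, -1], [0, 0, -0.32, 0, 0, 0, -1]]
  ]
}}

```text
time_s: 7.0
ee_pos: [0.4657, 0.2508, 0.2059]
eef_rot: [3.134, -0.004, 1.571]
force: [0.4, 0.9, -0.2]
grip_width: 0.0944
grip_force: 0.0
```

In the tool's units: -394 mm / 500 = -0.788, -385 mm / 500 = -0.77.

{"method": "arm_command", "body": {
  "plan": [
    [[-0.09, -0.006, 0, 0, 0, 0, -1], [-0.18, -0.01, 0, 0, 0, 0, -1], [-0.27, -0.016, 0, 0, 0, 0, -1], [-0.36, -0.02, 0, 0, 0, 0, -1], [-0.45, -0.026, 0, 0, 0, 0, -1], [-0.54, -0.03, 0, 0, 0, 0, -1], [-0.63, -0.036, 0, 0, 0, 0, -1], [-0.72, -0.04, 0, 0, 0, 0, -1], [-0.77, -0.044, 0, 0, 0, 0, -1], [-0.788, -0.044, 0, 0, 0, 0, -1], [-0.788, -0.044, 0, 0, 0, 0, -1], [-0.788, -0.044, 0, 0, 0, 0, -1]]
  ]
}}

```text
time_s: 8.2
ee_pos: [0.442, -0.143, 0.2001]
eef_rot: [-3.141, -0.0, 1.571]
force: [1.1, 0.8, -0.1]
grip_width: 0.0939
grip_force: 0.0
```

Run:
```python
from h import *
o=ctrl.get_obs();print(o['ee_pos'],o['time_s'])
P=world("side",cams.camera("side")[1])
im,d=cams.camera("scene");S=world("scene",d)
from scipy.optimize import least_squares
for n,Q in(('bottle scene',S[120:215,200:290].reshape(-1,3)),('bottle side',P[100:190,300:370].reshape(-1,3))):
    for a,b,r in((.02,.08,.0215),(.095,.11,.015)):
        q=Q[(Q[:,2]>a)&(Q[:,2]<b)&(abs(Q[:,1]-.25)<.04)&(abs(Q[:,0]-.464)<.045)][:,:2]
        print(n,len(q),least_squares(lambda c:np.hypot(*(q-c).T)-r,q.mean(0),loss='soft_l1',f_scale=.002).x)
```

```text
[ 0.44204934 -0.14304869  0.20010613] 8.2
bottle scene 370 [0.46501797 0.25150544]
bottle scene 83 [0.4674098  0.25487112]
bottle side 298 [0.46353145 0.24937709]
bottle side 68 [0.46200809 0.25245991]
```

In the tool's units: 168 mm / 500 = 0.336, 120 mm / 500 = 0.24.

{"method": "arm_command", "body": {
  "plan": [
    [[-0.002, 0, 0.08, 0, 0, 0, -1], [-0.002, 0, 0.16, 0, 0, 0, -1], [-0.002, 0, 0.24, 0, 0, 0, -1], [-0.002, 0, 0.3, 0, 0, 0, -1], [-0.002, 0, 0.324, 0, 0, 0, -1], [-0.002, 0, 0.336, 0, 0, 0, -1], [-0.002, 0, 0.336, 0, 0, 0, 1], [-0.002, 0, 0.336, 0, 0, 0, 1], [-0.002, 0, 0.336, 0, 0, 0, 1], [-0.002, 0, 0.336, 0, 0, 0, 1], [-0.002, 0, 0.336, 0, 0, 0, 1], [-0.002, 0, 0.336, 0, 0, 0, 1]]
  ],
  "squeeze": 25
}}

```text
time_s: 9.5
ee_pos: [0.4421, -0.1451, 0.0329]
eef_rot: [3.141, 0.0, 1.571]
force: [-1.5, 1.4, 6.2]
grip_width: 0.0575
grip_force: 25.0
```

In the tool's units: -150 mm / 500 = -0.3, -140 mm / 500 = -0.28.

{"method": "arm_command", "body": {
  "plan": [
    [[0, 0, 0, 0, 0, 0, 1], [0, 0, 0, 0, 0, 0, 1], [0, 0, 0, 0, 0, 0, 1], [0, 0, -0.02, 0, 0, 0, 1], [0, 0, -0.06, 0, 0, 0, 1], [0, 0, -0.12, 0, 0, 0, 1], [0, 0, -0.18, 0, 0, 0, 1], [0, 0, -0.24, 0, 0, 0, 1], [0, 0, -0.28, 0, 0, 0, 1], [0, 0, -0.3, 0, 0, 0, 1], [0, 0, -0.3, 0, 0, 0, 1]]
  ]
}}

```text
time_s: 10.6
ee_pos: [0.4423, -0.1451, 0.1834]
eef_rot: [3.14, 0.001, 1.571]
force: [-0.0, -0.9, -2.4]
grip_width: 0.0574
grip_force: 25.0
```

In the tool's units: 316 mm / 500 = 0.632, 305 mm / 500 = 0.61.

{"method": "arm_command", "body": {
  "plan": [
    [[0.02, 0.002, 0, 0, 0, 0, 1], [0.08, 0.008, 0, 0, 0, 0, 1], [0.16, 0.016, 0, 0, 0, 0, 1], [0.24, 0.024, 0, 0, 0, 0, 1], [0.32, 0.032, 0, 0, 0, 0, 1], [0.4, 0.04, 0, 0, 0, 0, 1], [0.48, 0.048, 0, 0, 0, 0, 1], [0.56, 0.056, 0, 0, 0, 0, 1], [0.61, 0.06, 0, 0, 0, 0, 1], [0.632, 0.062, 0, 0, 0, 0, 1], [0.632, 0.062, 0, 0, 0, 0, 1], [0.632, 0.062, 0, 0, 0, 0, 1]]
  ]
}}

```text
time_s: 11.8
ee_pos: [0.4727, 0.1703, 0.1819]
eef_rot: [-3.141, 0.001, 1.571]
force: [0.0, -0.4, -2.5]
grip_width: 0.0571
grip_force: 25.0
```

In the tool's units: 151 mm / 500 = 0.302, 150 mm / 500 = 0.3.

{"method": "arm_command", "body": {
  "plan": [
    [[0, 0, 0.06, 0, 0, 0, 1], [0, 0, 0.13, 0, 0, 0, 1], [0, 0, 0.2, 0, 0, 0, 1], [0, 0, 0.26, 0, 0, 0, 1], [0, 0, 0.284, 0, 0, 0, 1], [0, 0, 0.294, 0, 0, 0, 1], [0, 0, 0.3, 0, 0, 0, 1], [0, 0, 0.302, 0, 0, 0, 1], [0, 0, 0.302, 0, 0, 0, 1], [0, 0, 0.302, 0, 0, 0, 1]]
  ]
}}

```text
time_s: 12.8
ee_pos: [0.4734, 0.1711, 0.0322]
eef_rot: [3.14, -0.0, 1.571]
force: [0.1, 0.0, -2.3]
grip_width: 0.0571
grip_force: 25.0
```

In the tool's units: -170 mm / 500 = -0.34, -160 mm / 500 = -0.32.

{"method": "arm_command", "body": {
  "plan": [
    [[0, 0, 0.002, 0, 0, 0, 1], [0, 0, 0.002, 0, 0, 0, 1], [0, 0, 0.002, 0, 0, 0, -1], [0, 0, 0.002, 0, 0, 0, -1], [0, 0, 0.002, 0, 0, 0, -1], [0, 0, 0.002, 0, 0, 0, -1], [0, 0, 0.002, 0, 0, 0, -1], [0, 0, -0.05, 0, 0, 0, -1], [0, 0, -0.14, 0, 0, 0, -1], [0, 0, -0.23, 0, 0, 0, -1], [0, 0, -0.32, 0, 0, 0, -1], [0, 0, -0.34, 0, 0, 0, -1]]
  ]
}}

```text
time_s: 14.0
ee_pos: [0.4744, 0.1714, 0.2064]
eef_rot: [3.135, -0.002, 1.571]
force: [-0.2, -0.2, -0.4]
grip_width: 0.0941
grip_force: 0.0
```

In the tool's units: -366 mm / 500 = -0.732, -345 mm / 500 = -0.69.

{"method": "arm_command", "body": {
  "plan": [
    [[-0.09, 0.002, 0, 0, 0, 0, -1], [-0.18, 0.006, 0, 0, 0, 0, -1], [-0.27, 0.01, 0, 0, 0, 0, -1], [-0.36, 0.014, 0, 0, 0, 0, -1], [-0.45, 0.016, 0, 0, 0, 0, -1], [-0.54, 0.02, 0, 0, 0, 0, -1], [-0.63, 0.024, 0, 0, 0, 0, -1], [-0.69, 0.026, 0, 0, 0, 0, -1], [-0.732, 0.026, 0, 0, 0, 0, -1], [-0.732, 0.026, 0, 0, 0, 0, -1], [-0.732, 0.026, 0, 0, 0, 0, -1]]
  ]
}}

```text
time_s: 15.1
ee_pos: [0.4858, -0.1947, 0.2008]
eef_rot: [-3.141, -0.001, 1.57]
force: [-0.1, -0.1, 0.5]
grip_width: 0.094
grip_force: 0.0
```

Run:
```python
from h import *
np.set_printoptions(precision=4,suppress=True)
o=ctrl.get_obs();print(o['ee_pos'])
i=cams.camera_info("wrist");im,d=cams.camera("wrist");W=world("wrist",d,i)
im2,d2=cams.camera("scene");S=world("scene",d2);im3,d3=cams.camera("side");D=world("side",d3)
A=[]
for n,I,P in(("wrist",im,W),("scene",im2,S),("side",im3,D)):
    k=(I[...,0].astype(int)>I[...,2]+50)&(abs(P[...,0]-.487)<.04)&(abs(P[...,1]+.195)<.04)&(P[...,2]>.007)&(P[...,2]<.04)
    Q=P[k];A.append(Q);print(n,len(Q),Q.min(0),Q.max(0),Q.mean(0),cv2.fitEllipse(cv2.convexHull((Q[:,:2]*1e3).astype(np.float32))))
    if n=="wrist": v,u=np.where(k);print(u.min(),u.max(),v.min(),v.max())
    for m,c,r in(('jar',(.473,.171),.029),('bottle',(.464,.25),.0215)):
        if n!='wrist':
            B=P[(np.hypot(P[...,0]-c[0],P[...,1]-c[1])<.045)];B=B[B[:,2]>.02];T=B[B[:,2]>B[:,2].max()-.006];print(m,len(B),B[:,2].max(),T.mean(0))
cv2.imwrite("pics/w3.png",cv2.resize(im[40:280,220:500],None,fx=2.5,fy=2.5,interpolation=2));cv2.imwrite("pics/s3.png",im2)
```

```text
[ 0.4858 -0.1947  0.2008]
wrist 869 [ 0.4478 -0.2341  0.007 ] [ 0.5268 -0.1558  0.0267] [ 0.4852 -0.1909  0.0204] ((486.3746643066406, -209.766845703125), (80.78816223144531, 109.1360092163086), 179.35943603515625)
295 359 148 211
scene 312 [ 0.4474 -0.2345  0.007 ] [ 0.5248 -0.1561  0.0269] [ 0.4796 -0.1979  0.0176] ((487.0137634277344, -210.50210571289062), (79.08161926269531, 113.51832580566406), 0.31221261620521545)
jar 859 0.10173973261828867 [0.4727 0.1709 0.0995]
bottle 562 0.11392769406972697 [0.4635 0.2482 0.1119]
side 495 [ 0.4472 -0.2348  0.007 ] [ 0.527  -0.1565  0.0283] [ 0.488  -0.2035  0.0146] ((487.5767517089844, -203.4494171142578), (83.52356719970703, 95.9639892578125), 160.51168823242188)
jar 738 0.1028793081504702 [0.4743 0.169  0.1002]
bottle 315 0.11482443984038693 [0.466  0.2462 0.1123]
```

View pics/w3.png

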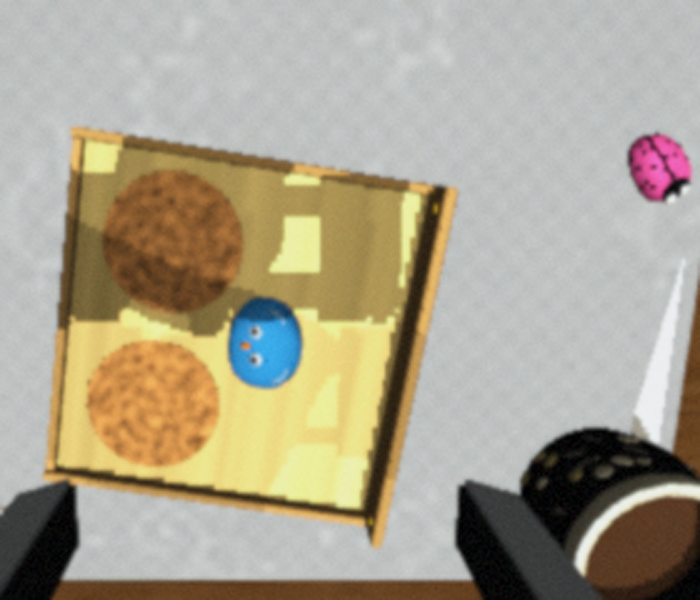

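View pics/s3.png

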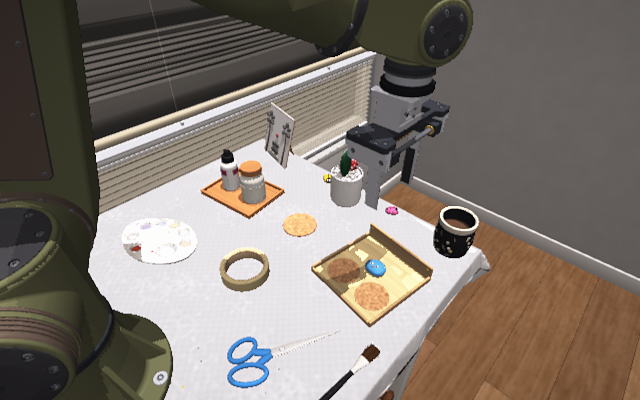

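The wrist crop shows the chick at (265,343) with its short side nearly along x and both pads now free. The scene view shows the bottle (229,170) and jar (252,183) upright in the side tray. Now I need the chick's centre precisely.

Run:
```python
from h import *
np.set_printoptions(precision=4,suppress=True)
i=cams.camera_info("wrist");c=cv2.resize(cv2.imread("pics/w3.png"),(280,240),interpolation=cv2.INTER_AREA).astype(int)
m=((c[...,0]>c[...,2]+60)&(c[...,0]>90)).astype(np.uint8); 
n,l,s,ce=cv2.connectedComponentsWithStats(m);k=[j for j in range(1,n) if s[j,4]>200];print(s[k],ce[k])
j=min(k,key=lambda j:np.hypot(*(ce[j]-[106,137])))
v,u=np.where(l==j);T=np.linalg.inv(i['world_to_cam'])
pts=np.stack([(u+220-i['cx'])/i['fx'],(v+40-i['cy'])/i['fy'],np.ones(len(u))],1)@T[:3,:3].T
w=T[:3,3]+pts*((.017-T[2,3])/pts[:,2:]);print(T[:3,3],w.min(0),w.max(0),w.mean(0))
print(cv2.fitEllipse(cv2.convexHull((w[:,:2]*1e3).astype(np.float32))))
```

```text
[[ 92 120  28  35 735]] [[105.7333 137.4109]]
[ 0.4861 -0.1124  0.3803] [ 0.4694 -0.209   0.017 ] [ 0.5016 -0.168   0.017 ] [ 0.4858 -0.1888  0.017 ]
((485.5401611328125, -188.8706817626953), (33.32864761352539, 41.8607063293457), 179.1214599609375)
```

In the tool's units: 188 mm / 500 = 0.376, 182 mm / 500 = 0.364.

{"method": "arm_command", "body": {
  "plan": [
    [[0.008, 0, 0.08, 0, 0, 0, -0.3], [0.008, 0, 0.16, 0, 0, 0, -0.3], [0.008, 0, 0.24, 0, 0, 0, -0.3], [0.008, 0, 0.3, 0, 0, 0, -0.3], [0.008, 0, 0.33, 0, 0, 0, -0.3], [0.008, 0, 0.33, 0, 0, 0, -0.3], [0.008, 0, 0.35, 0, 0, 0, -0.3], [0.008, 0, 0.364, 0, 0, 0, -0.3], [0.008, 0, 0.376, 0, 0, 0, -0.3], [0.008, 0, 0.376, 0, 0, 0, -0.3]]
  ],
  "squeeze": 10
}}

```text
time_s: 16.25
ee_pos: [0.4858, -0.1909, 0.013]
eef_rot: [-3.141, -0.0, 1.571]
force: [-0.2, 0.3, -0.1]
grip_width: 0.0613
grip_force: 0.0
```

In the tool's units: 4 mm / 500 = 0.008, 3 mm / 500 = 0.006.

{"method": "arm_command", "body": {
  "plan": [
    [[0, 0, 0.006, 0, 0, 0, -0.3], [0, 0, 0.008, 0, 0, 0, -0.3], [0, 0, 0.008, 0, 0, 0, 1], [0, 0, 0.008, 0, 0, 0, 1], [0, 0, 0.008, 0, 0, 0, 1], [0, 0, 0.008, 0, 0, 0, 1], [0, 0, 0.008, 0, 0, 0, 1], [0, 0, 0.008, 0, 0, 0, 1], [0, 0, 0.008, 0, 0, 0, 1]]
  ]
}}

```text
time_s: 17.15
ee_pos: [0.486, -0.191, 0.0095]
eef_rot: [3.141, 0.0, 1.571]
force: [-1.0, 0.0, 2.4]
grip_width: 0.035
grip_force: 10.0
```

In the tool's units: 209 mm / 500 = 0.418, 190 mm / 500 = 0.38.

{"method": "arm_command", "body": {
  "plan": [
    [[0, 0, -0.016, 0, 0, 0, 1], [0, 0, -0.05, 0, 0, 0, 1], [0, 0, -0.1, 0, 0, 0, 1], [0, 0, -0.14, 0, 0, 0, 1], [0.04, 0, -0.16, 0, 0, 0, 1], [0.11, -0.002, -0.16, 0, 0, 0, 1], [0.18, -0.004, -0.16, 0, 0, 0, 1], [0.25, -0.006, -0.16, 0, 0, 0, 1], [0.32, -0.008, -0.16, 0, 0, 0, 1], [0.38, -0.01, -0.16, 0, 0, 0, 1], [0.418, -0.01, -0.16, 0, 0, 0, 1], [0.418, -0.01, -0.16, 0, 0, 0, 1]]
  ]
}}

```text
time_s: 18.35
ee_pos: [0.4809, 0.0197, 0.0899]
eef_rot: [3.141, -0.0, 1.573]
force: [0.5, 0.2, -0.1]
grip_width: 0.0341
grip_force: 10.0
```

Run:
```python
from h import *
o=ctrl.get_obs();print(o['ee_pos'],o['grip_width'])
im,d=cams.camera("side");S=world("side",d)
k=(im[...,0].astype(int)>im[...,2]+60)&(abs(S[...,0]-.481)<.04)&(abs(S[...,1]-.018)<.04)&(S[...,2]>.06);Q=S[k];print(Q.min(0),Q.max(0),Q.mean(0))
cv2.imwrite("pics/s4.png",cv2.resize(im[120:240,220:400],None,fx=4,fy=4,interpolation=2))
```

```text
[0.48092059 0.01974962 0.08992797] 0.03412405410066481
[ 0.45031653 -0.00201215  0.0947741 ] [0.51685283 0.03519565 0.21952668] [0.48601483 0.01191814 0.10795445]
```

View pics/s4.png

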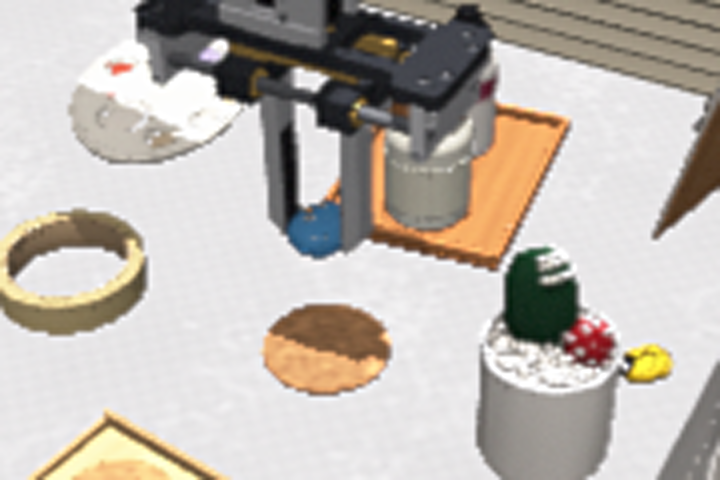

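The crop shows the chick level between the fingertips at (318,230), above the coaster. I lower it.

In the tool's units: 79 mm / 500 = 0.158, 78 mm / 500 = 0.156.

{"method": "arm_command", "body": {
  "plan": [
    [[0, 0, 0.05, 0, 0, 0, 1], [0, 0, 0.1, 0, 0, 0, 1], [0, 0, 0.136, 0, 0, 0, 1], [0, 0, 0.15, 0, 0, 0, 1], [0, 0, 0.156, 0, 0, 0, 1], [0, 0, 0.158, 0, 0, 0, 1], [0, 0, 0.158, 0, 0, 0, 1], [0, 0, 0.158, 0, 0, 0, 1]]
  ]
}}

```text
time_s: 19.2
ee_pos: [0.4814, 0.0179, 0.0111]
eef_rot: [3.14, 0.0, 1.571]
force: [-0.2, -0.1, -0.6]
grip_width: 0.0341
grip_force: 10.0
```

In the tool's units: -190 mm / 500 = -0.38, -150 mm / 500 = -0.3.

{"method": "arm_command", "body": {
  "plan": [
    [[0, 0, 0.002, 0, 0, 0, 1], [0, 0, 0.002, 0, 0, 0, 1], [0, 0, 0.002, 0, 0, 0, -0.3], [0, 0, 0.002, 0, 0, 0, -0.3], [0, 0, 0.002, 0, 0, 0, -0.3], [0, 0, 0.002, 0, 0, 0, -0.3], [0, 0, -0.06, 0, 0, 0, -0.3], [0, 0, -0.14, 0, 0, 0, -0.3], [0, 0, -0.22, 0, 0, 0, -0.3], [0, 0, -0.3, 0, 0, 0, -0.3], [0, 0, -0.38, 0, 0, 0, -0.3], [0, 0, -0.38, 0, 0, 0, -1]]
  ]
}}

```text
time_s: 20.4
ee_pos: [0.4828, 0.018, 0.2055]
eef_rot: [3.133, 0.0, 1.571]
force: [-0.5, -0.6, -1.6]
grip_width: 0.0663
grip_force: 0.0
```

Run:
```python
from h import *
np.set_printoptions(precision=4,suppress=True)
print(ctrl.get_obs()['ee_pos'])
for n in("scene","side"):
    im,d=cams.camera(n);S=world(n,d);I=im.astype(int)
    k=(I[...,0]>I[...,2]+40)&(np.hypot(S[...,0]-.481,S[...,1]-.018)<.05)&(S[...,2]>.012)&(S[...,2]<.05);Q=S[k];print(n,len(Q),Q.min(0),Q.max(0),Q[Q[:,2]>Q[:,2].max()-.004].mean(0))
    for m,c in(('jar',(.473,.171)),('bottle',(.464,.25))):
        B=S[(np.hypot(S[...,0]-c[0],S[...,1]-c[1])<.045)];B=B[B[:,2]>.02];T=B[(B[:,2]>B[:,2].max()-.006)];print(m,len(B),B[:,2].max(),T.mean(0))
    if n=="side":cv2.imwrite("pics/s5.png",cv2.resize(im[120:240,240:400],None,fx=5,fy=5,interpolation=2))
```

```text
[0.4828 0.018  0.2055]
scene 165 [ 0.4647 -0.0021  0.0122] [0.4953 0.0339 0.0263] [0.4811 0.0178 0.0244]
jar 867 0.10151319256087482 [0.4726 0.1707 0.0992]
bottle 566 0.11556739083232781 [0.464  0.248  0.1126]
side 151 [ 0.464  -0.0042  0.0126] [0.4982 0.0328 0.0273] [0.4831 0.0155 0.025 ]
jar 741 0.10272569687617039 [0.4744 0.1688 0.1   ]
bottle 316 0.11450576826316372 [0.4654 0.2454 0.1125]
```

View pics/s5.png

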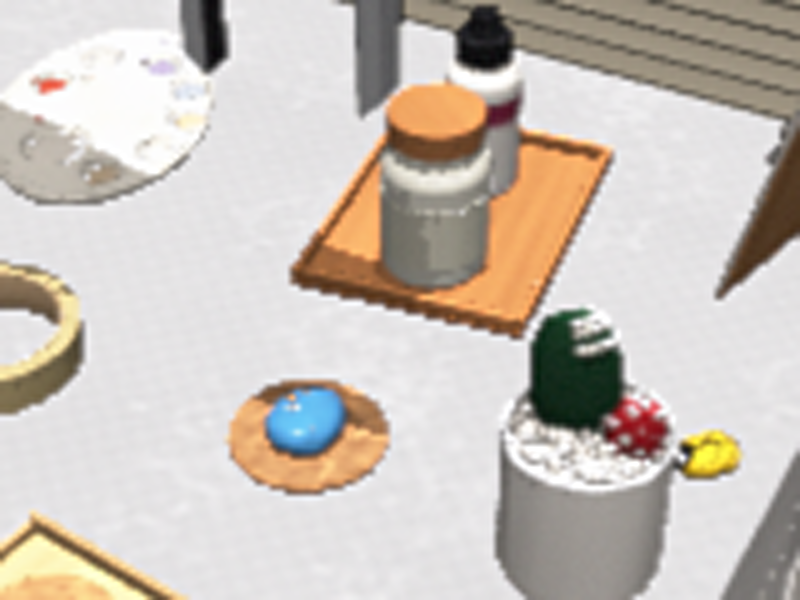

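The crop shows the chick at (307,420) in the middle of the coaster, with the bottle and jar upright in the tray. Steps 1 and 2 are done. I fetch the jar.

{"method": "arm_command", "body": {
  "plan": [
    [[0.06, -0.004, 0, 0, 0, 0, -1], [0.14, -0.008, 0, 0, 0, 0, -1], [0.22, -0.012, 0, 0, 0, 0, -1], [0.28, -0.016, 0, 0, 0, 0, -1], [0.306, -0.016, 0, 0, 0, 0, -1], [0.306, -0.016, 0, 0, 0, 0, -1], [0.306, -0.016, 0, 0, 0, 0, -1], [0.306, -0.016, 0, 0, 0, 0, -1]]
  ],
  "squeeze": 25
}}

```text
time_s: 21.3
ee_pos: [0.4731, 0.1698, 0.2001]
eef_rot: [-3.141, 0.0, 1.57]
force: [0.4, -0.4, 0.9]
grip_width: 0.0938
grip_force: 0.0
```

In the tool's units: 168 mm / 500 = 0.336, 162 mm / 500 = 0.324.

{"method": "arm_command", "body": {
  "plan": [
    [[0.002, 0, 0.08, 0, 0, 0, -1], [0.002, 0, 0.16, 0, 0, 0, -1], [0.002, 0, 0.24, 0, 0, 0, -1], [0.002, 0, 0.3, 0, 0, 0, -1], [0.002, 0, 0.324, 0, 0, 0, -1], [0.002, 0, 0.336, 0, 0, 0, -1], [0.002, 0, 0.336, 0, 0, 0, 1], [0.002, 0, 0.336, 0, 0, 0, 1], [0.002, 0, 0.336, 0, 0, 0, 1], [0.002, 0, 0.336, 0, 0, 0, 1], [0.002, 0, 0.336, 0, 0, 0, 1], [0.002, 0, 0.336, 0, 0, 0, 1]]
  ]
}}

```text
time_s: 22.5
ee_pos: [0.4732, 0.1721, 0.0329]
eef_rot: [3.141, -0.0, 1.571]
force: [-1.3, 0.1, 5.3]
grip_width: 0.0576
grip_force: 25.0
```

In the tool's units: -150 mm / 500 = -0.3, -140 mm / 500 = -0.28.

{"method": "arm_command", "body": {
  "plan": [
    [[0, 0, 0, 0, 0, 0, 1], [0, 0, 0, 0, 0, 0, 1], [0, 0, 0, 0, 0, 0, 1], [0, 0, -0.02, 0, 0, 0, 1], [0, 0, -0.06, 0, 0, 0, 1], [0, 0, -0.12, 0, 0, 0, 1], [0, 0, -0.18, 0, 0, 0, 1], [0, 0, -0.24, 0, 0, 0, 1], [0, 0, -0.28, 0, 0, 0, 1], [0, 0, -0.3, 0, 0, 0, 1], [0, 0, -0.3, 0, 0, 0, 1]]
  ]
}}

```text
time_s: 23.6
ee_pos: [0.4732, 0.1721, 0.1834]
eef_rot: [3.14, -0.0, 1.571]
force: [0.2, 0.2, -2.9]
grip_width: 0.0575
grip_force: 25.0
```

In the tool's units: -316 mm / 500 = -0.632, -305 mm / 500 = -0.61.

{"method": "arm_command", "body": {
  "plan": [
    [[-0.02, -0.002, 0, 0, 0, 0, 1], [-0.08, -0.008, 0, 0, 0, 0, 1], [-0.16, -0.016, 0, 0, 0, 0, 1], [-0.24, -0.024, 0, 0, 0, 0, 1], [-0.32, -0.032, 0, 0, 0, 0, 1], [-0.4, -0.04, 0, 0, 0, 0, 1], [-0.48, -0.048, 0, 0, 0, 0, 1], [-0.56, -0.056, 0, 0, 0, 0, 1], [-0.61, -0.06, 0, 0, 0, 0, 1], [-0.632, -0.062, 0, 0, 0, 0, 1], [-0.632, -0.062, 0, 0, 0, 0, 1], [-0.632, -0.062, 0, 0, 0, 0, 1]]
  ]
}}

```text
time_s: 24.8
ee_pos: [0.4418, -0.1433, 0.1819]
eef_rot: [-3.141, -0.001, 1.571]
force: [-0.4, 0.3, -2.3]
grip_width: 0.057
grip_force: 25.0
```

In the tool's units: 149 mm / 500 = 0.298, 148 mm / 500 = 0.296.

{"method": "arm_command", "body": {
  "plan": [
    [[0, 0, 0.06, 0, 0, 0, 1], [0, 0, 0.13, 0, 0, 0, 1], [0, 0, 0.2, 0, 0, 0, 1], [0, 0, 0.26, 0, 0, 0, 1], [0, 0, 0.28, 0, 0, 0, 1], [0, 0, 0.29, 0, 0, 0, 1], [0, 0, 0.296, 0, 0, 0, 1], [0, 0, 0.298, 0, 0, 0, 1], [0, 0, 0.298, 0, 0, 0, 1], [0, 0, 0.298, 0, 0, 0, 1]]
  ]
}}

```text
time_s: 25.8
ee_pos: [0.4423, -0.1441, 0.0341]
eef_rot: [3.141, 0.0, 1.571]
force: [-1.6, 0.1, -1.7]
grip_width: 0.0572
grip_force: 25.0
```

In the tool's units: -168 mm / 500 = -0.336, -160 mm / 500 = -0.32.

{"method": "arm_command", "body": {
  "plan": [
    [[0, 0, 0.002, 0, 0, 0, 1], [0, 0, 0.002, 0, 0, 0, 1], [0, 0, 0.002, 0, 0, 0, -1], [0, 0, 0.002, 0, 0, 0, -1], [0, 0, 0.002, 0, 0, 0, -1], [0, 0, 0.002, 0, 0, 0, -1], [0, 0, 0.002, 0, 0, 0, -1], [0, 0, -0.05, 0, 0, 0, -1], [0, 0, -0.14, 0, 0, 0, -1], [0, 0, -0.23, 0, 0, 0, -1], [0, 0, -0.32, 0, 0, 0, -1], [0, 0, -0.336, 0, 0, 0, -1]]
  ]
}}

```text
time_s: 27.0
ee_pos: [0.4435, -0.1446, 0.2063]
eef_rot: [3.135, 0.003, 1.571]
force: [0.6, 0.1, 0.1]
grip_width: 0.094
grip_force: 0.0
```

In the tool's units: 394 mm / 500 = 0.788, 385 mm / 500 = 0.77.

{"method": "arm_command", "body": {
  "plan": [
    [[0.09, 0.006, 0, 0, 0, 0, -1], [0.18, 0.01, 0, 0, 0, 0, -1], [0.27, 0.016, 0, 0, 0, 0, -1], [0.36, 0.02, 0, 0, 0, 0, -1], [0.45, 0.026, 0, 0, 0, 0, -1], [0.54, 0.03, 0, 0, 0, 0, -1], [0.63, 0.036, 0, 0, 0, 0, -1], [0.72, 0.04, 0, 0, 0, 0, -1], [0.77, 0.044, 0, 0, 0, 0, -1], [0.788, 0.044, 0, 0, 0, 0, -1], [0.788, 0.044, 0, 0, 0, 0, -1], [0.788, 0.044, 0, 0, 0, 0, -1]]
  ]
}}

```text
time_s: 28.2
ee_pos: [0.464, 0.249, 0.2011]
eef_rot: [-3.141, 0.0, 1.57]
force: [-0.9, -1.6, -0.3]
grip_width: 0.0936
grip_force: 0.0
```

```bash
cat > chk.py <<'E'
from h import *
from scipy.optimize import least_squares
np.set_printoptions(precision=4,suppress=True)
print(ctrl.get_obs()['ee_pos'])
for n in("scene","side"):
    im,d=cams.camera(n);S=world(n,d).reshape(-1,3);cv2.imwrite(f"pics/{n}_chk.png",im)
    O=np.load(n+"0.npz")['P'].reshape(-1,3)
    for t,P in(("start",O),("now",S)):
        for m,c,r,z0,z1 in(('jar',(.4417,-.1445),.029,.02,.06),('lid',(.4417,-.1445),.026,.088,.098),('bottle',(.4297,-.2229),.0215,.03,.085),('cap',(.4297,-.2229),.015,.095,.112)):
            q=P[(np.hypot(P[:,0]-c[0],P[:,1]-c[1])<.04)&(P[:,2]>z0)&(P[:,2]<z1)][:,:2]
            if len(q)>30: print(n,t,m,len(q),least_squares(lambda c:np.hypot(*(q-c).T)-r,q.mean(0),loss='soft_l1',f_scale=.002).x)
E
python3 chk.py
```

```text
[0.464  0.249  0.2011]
scene start jar 425 [ 0.4426 -0.1428]
scene start lid 108 [ 0.4433 -0.1422]
scene start bottle 578 [ 0.431  -0.2215]
scene start cap 175 [ 0.4343 -0.22  ]
scene now jar 414 [ 0.4434 -0.1428]
scene now lid 100 [ 0.4441 -0.1423]
side start jar 365 [ 0.4412 -0.1449]
side start lid 93 [ 0.4405 -0.144 ]
side start bottle 493 [ 0.4288 -0.2234]
side start cap 149 [ 0.4272 -0.2213]
side now jar 369 [ 0.4421 -0.1447]
side now lid 90 [ 0.4416 -0.1441]
```

The jar is back within 1 mm of its start. Now the bottle.

In the tool's units: 159 mm / 500 = 0.318, 153 mm / 500 = 0.306.

{"method": "arm_command", "body": {
  "plan": [
    [[0.002, 0, 0.08, 0, 0, 0, -1], [0.002, 0, 0.16, 0, 0, 0, -1], [0.002, 0, 0.23, 0, 0, 0, -1], [0.002, 0, 0.28, 0, 0, 0, -1], [0.002, 0, 0.306, 0, 0, 0, -1], [0.002, 0, 0.318, 0, 0, 0, -1], [0.002, 0, 0.318, 0, 0, 0, 1], [0.002, 0, 0.318, 0, 0, 0, 1], [0.002, 0, 0.318, 0, 0, 0, 1], [0.002, 0, 0.318, 0, 0, 0, 1], [0.002, 0, 0.318, 0, 0, 0, 1], [0.002, 0, 0.318, 0, 0, 0, 1]]
  ],
  "squeeze": 20
}}

```text
time_s: 29.5
ee_pos: [0.4641, 0.2511, 0.0427]
eef_rot: [3.141, -0.0, 1.571]
force: [0.5, -0.7, 0.2]
grip_width: 0.0497
grip_force: 0.0
```

In the tool's units: -140 mm / 500 = -0.28, -120 mm / 500 = -0.24.

{"method": "arm_command", "body": {
  "plan": [
    [[0, 0, 0, 0, 0, 0, 1], [0, 0, 0, 0, 0, 0, 1], [0, 0, 0, 0, 0, 0, 1], [0, 0, 0, 0, 0, 0, 1], [0, 0, -0.02, 0, 0, 0, 1], [0, 0, -0.06, 0, 0, 0, 1], [0, 0, -0.12, 0, 0, 0, 1], [0, 0, -0.18, 0, 0, 0, 1], [0, 0, -0.24, 0, 0, 0, 1], [0, 0, -0.28, 0, 0, 0, 1], [0, 0, -0.28, 0, 0, 0, 1], [0, 0, -0.28, 0, 0, 0, 1]]
  ]
}}

```text
time_s: 30.7
ee_pos: [0.4638, 0.2509, 0.1822]
eef_rot: [-3.141, 0.0, 1.571]
force: [-0.3, 0.5, -1.4]
grip_width: 0.0416
grip_force: 19.9
```

In the tool's units: -473 mm / 500 = -0.946, -450 mm / 500 = -0.9.

{"method": "arm_command", "body": {
  "plan": [
    [[-0.03, -0.002, 0, 0, 0, 0, 1], [-0.1, -0.008, 0, 0, 0, 0, 1], [-0.19, -0.014, 0, 0, 0, 0, 1], [-0.28, -0.02, 0, 0, 0, 0, 1], [-0.37, -0.026, 0, 0, 0, 0, 1], [-0.46, -0.034, 0, 0, 0, 0, 1], [-0.55, -0.04, 0, 0, 0, 0, 1], [-0.64, -0.046, 0, 0, 0, 0, 1], [-0.73, -0.054, 0, 0, 0, 0, 1], [-0.82, -0.06, 0, 0, 0, 0, 1], [-0.9, -0.066, 0, 0, 0, 0, 1], [-0.946, -0.068, 0, 0, 0, 0, 1]]
  ]
}}

```text
time_s: 31.9
ee_pos: [0.4283, -0.2248, 0.1813]
eef_rot: [-3.14, -0.001, 1.569]
force: [-0.2, -0.3, 0.0]
grip_width: 0.0419
grip_force: 19.9
```

In the tool's units: 137 mm / 500 = 0.274, 136 mm / 500 = 0.272.

{"method": "arm_command", "body": {
  "plan": [
    [[0, 0, 0, 0, 0, 0, 1], [0, 0, 0, 0, 0, 0, 1], [0, 0, 0.06, 0, 0, 0, 1], [0, 0, 0.13, 0, 0, 0, 1], [0, 0, 0.2, 0, 0, 0, 1], [0, 0, 0.25, 0, 0, 0, 1], [0, 0, 0.266, 0, 0, 0, 1], [0, 0, 0.272, 0, 0, 0, 1], [0, 0, 0.274, 0, 0, 0, 1], [0, 0, 0.274, 0, 0, 0, 1], [0, 0, 0.274, 0, 0, 0, 1]]
  ]
}}

```text
time_s: 33.0
ee_pos: [0.4304, -0.2222, 0.0464]
eef_rot: [3.14, 0.001, 1.571]
force: [0.7, 0.1, -0.2]
grip_width: 0.0418
grip_force: 19.9
```

In the tool's units: 2 mm / 500 = 0.004, 1 mm / 500 = 0.002.

{"method": "arm_command", "body": {
  "plan": [
    [[0, 0, 0.002, 0, 0, 0, 1], [0, 0, 0.004, 0, 0, 0, 1], [0, 0, 0.004, 0, 0, 0, 1], [0, 0, 0.004, 0, 0, 0, 1]]
  ]
}}

```text
time_s: 33.4
ee_pos: [0.43, -0.2221, 0.0435]
eef_rot: [3.141, 0.0, 1.571]
force: [0.2, 0.5, -0.5]
grip_width: 0.0419
grip_force: 19.9
```

In the tool's units: -160 mm / 500 = -0.32, -120 mm / 500 = -0.24.

{"method": "arm_command", "body": {
  "plan": [
    [[0, 0, 0.002, 0, 0, 0, 1], [0, 0, 0.002, 0, 0, 0, 1], [0, 0, 0.002, 0, 0, 0, -1], [0, 0, 0.002, 0, 0, 0, -1], [0, 0, 0.002, 0, 0, 0, -1], [0, 0, 0.002, 0, 0, 0, -1], [0, 0, 0.002, 0, 0, 0, -1], [0, 0, 0.002, 0, 0, 0, -1], [0, 0, -0.06, 0, 0, 0, -1], [0, 0, -0.15, 0, 0, 0, -1], [0, 0, -0.24, 0, 0, 0, -1], [0, 0, -0.32, 0, 0, 0, -1]]
  ]
}}

```text
time_s: 34.6
ee_pos: [0.4299, -0.2219, 0.2057]
eef_rot: [3.141, 0.0, 1.571]
force: [0.1, -0.0, 0.3]
grip_width: 0.0936
grip_force: 0.0
```

{"method": "arm_command", "body": {
  "plan": [
    [[0, 0, 0, 0, 0, 0, -1], [0, 0, 0, 0, 0, 0, -1], [0, 0, 0, 0, 0, 0, -1]]
  ]
}}

```text
time_s: 34.9
ee_pos: [0.4295, -0.2217, 0.2021]
eef_rot: [-3.14, -0.001, 1.571]
force: [0.4, -0.3, -0.0]
grip_width: 0.094
grip_force: 0.0
```

```bash
python3 chk.py; python3 v.py pics/side_chk.png 180 380 150 300 pics/end.png
```

```text
[ 0.4295 -0.2217  0.2021]
scene start jar 425 [ 0.4426 -0.1428]
scene start lid 108 [ 0.4433 -0.1422]
scene start bottle 578 [ 0.431  -0.2215]
scene start cap 175 [ 0.4343 -0.22  ]
scene now jar 412 [ 0.4434 -0.1428]
scene now lid 100 [ 0.444  -0.1422]
scene now bottle 585 [ 0.4315 -0.2215]
scene now cap 174 [ 0.4348 -0.22  ]
side start jar 365 [ 0.4412 -0.1449]
side start lid 93 [ 0.4405 -0.144 ]
side start bottle 493 [ 0.4288 -0.2234]
side start cap 149 [ 0.4272 -0.2213]
side now jar 363 [ 0.4421 -0.1448]
side now lid 93 [ 0.4415 -0.144 ]
side now bottle 495 [ 0.4292 -0.2234]
side now cap 157 [ 0.4275 -0.2216]
```

View pics/end.png

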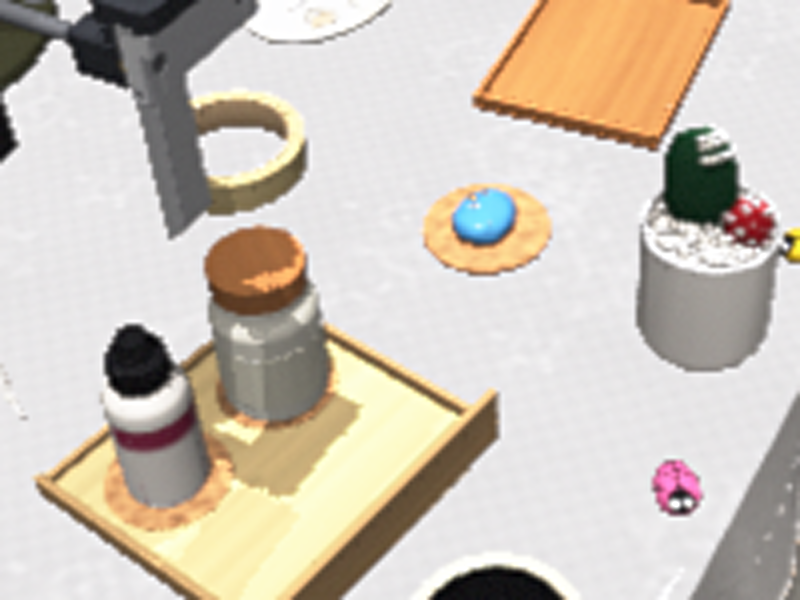

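The final view shows the bottle (165,430) and jar (265,330) back on their pads, within 1 mm of the start, and the chick at (485,215) on the coaster. The gripper is clear of everything, so I hand in.

```bash
python3 -c "
from station import ctrl
print(ctrl.hand_in())"
```

```text
the job is handed in; nothing more can be done
None
```

I handed the job in after about 35 s of robot time: the chick is on the middle of the coaster, the bottle and jar are back on their own cork pads within about 1 mm of where they started, and the cactus pot was left alone; the hand-in returned no verdict.

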